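# Present the place-name plate for writing

### The job

Two glass plates stand on edge in the oak rack; the place-name plate is the one with a small notch cut from a top corner, at its frosted end. Lift it out gripping only its clear part, and hold its frosted end over the middle of the dinner plate, 10 to 20 cm above the table, with the label face turned upward: tipped at least halfway from upright to lying flat (the label face is the one you see when the notch is at your top right as the plate stands). Finish while still holding it there in the gripper, still; leave the other glass plate in the rack and the tableware where they are.

Things in the scene. Friction and masses are not known exactly. Their poses are not given: they have to be found in the camera images.
- rack: Fixed oak rack, 140 (x) x 120 (y) x 28 mm high, any yaw; origin at the centre of its underside. Two grooves along its y, open at top and ends, centred at x = -40 and +40 mm, 10.5 mm wide, 18 mm deep (floor 10 mm above the table). A glass plate stands on its long edge in each, loose, not locked, lengthwise along the groove, its top 70 mm above the table. Lift plates straight up.
- name_plate: Glass place-name plate, 8 (x) x 110 (y) x 60 mm (z), 0.12 kg, standing on a long edge; origin: middle of its lower edge, z up. Clear from y = -55 to +25, frosted white from +25 to +55 mm. A 14 mm square notch is missing from the frosted end's top corner (y over 41, z over 46 mm). +x is the label face, a 22 x 30 mm paper label on its frosted end; seen facing it, the notch is top right.
- frosted_end (a point): Middle of the frosted end of the place-name plate: 40 mm along +y and 25 mm up from its origin, in the middle of its thickness.
- spare_plate: The other glass plate: clear all over, same 8 x 110 x 60 mm, no notch and no frosting, origin and axes likewise, stands in the other groove, 80 mm from the place-name plate. To be left there.
- dinner_plate: Loose white dinner plate, 260 mm across, 24 mm high, on the table; origin at the centre of its underside. To be left there.
- spoon: Loose steel spoon, 190 mm long, lying on the table beside the dinner plate, on the side away from the rack (165 mm from the dinner plate's centre). To be left there.
- wine_glass: Stemmed wine glass, 80 mm across and 200 mm high, on a 6 mm thick coaster beyond the dinner plate and the rack; origin under its foot. To be left there.
- wine_bottle: Full wine bottle, 74 mm across and 290 mm high, beyond the dinner plate; origin at the centre of its underside. To be left there.
Mind the look-alikes: they are no part of the job. Leave any yellow look-alike of the name_plate alone.

How it is judged:
By the outcome, as a careful person would: the job done as asked, in the order asked, and still so for the second after the job is handed in, while the arm keeps its last pose, push and grip.
It also fails if it takes over 38 s, if anything falls off the work surface, if the arm or the gripper's body presses on something with over 40 N, if the wrist force passes 120 N, or if a joint passes its speed limit or range.

### The arm

A 7-joint arm with a two-finger parallel gripper is mounted at the origin on the work surface. World frame = base frame: x ahead of the robot, y to its left, z up, the work surface at z = 0. Lengths are in m, angles in rad, forces in N, time in s.
With the tool pointing down it reaches from about 0.425 to 0.925 m from the base axis. Payload 6.8 kg.
Tool frame: the origin (TCP) lies on the front face of the gripper's body, between the roots of the fingers; the fingertips stand 73 mm ahead of it and the grasp point (between the pads) lies 54 mm ahead of it (env.nose_length is the distance from the TCP to the fingertips, in m); z points along the fingers, y is the line along which they close (so a half turn about z gives the same grasp; the last joint's range is limited). The gripper opens to 85 mm and grips with 20 to 120 N. Pads are 22 mm wide; open, the fingers measure 114 mm over their backs; the gripper's body (76 mm by 85 mm) begins 54 mm behind the grasp point. The pads swing forward as they close: fully open they stand 13 mm farther back than shut.
Start: joints at [1.099, 0.477, 0.022, 1.555, -0.011, 1.109, -0.083], TCP at [0.24, -0.631, 0.304] pointing down, gripper open.
Joint ranges: [-2.96, 2.96], [-0.34, 2.1], [-1.41, 1.46], [0.24, 2.44], [-1.37, 4.51], [0.17, 1.92], [-2.96, 2.96]. Speed limits (rad/s): [2.39, 2.39, 3.14, 3.14, 3.14, 3.14, 3.14].

### API

Orientations are given as a unit quaternion [w, x, y, z].
In Python, from cell import env, kin, camera, calibration, job gives the robot as it stands. The module is installed in compiled form; this text tells all that it offers. Calls block until the motion is done:
- env.reach(position, orientation): joint-space move of the TCP to a pose.
- env.movel(position, velocity=0.15, rot=None, stop_force=None): straight line of the TCP; rot=None keeps the orientation; velocity is the mean speed in m/s. With stop_force (N) it stops when the force on the tool has changed by that much, and returns True; else False.
- env.goto_joints(angles): joint-space move.
- env.grip(opening, f_grip=None): finger opening in m; f_grip is the grip in N (None keeps the last); returns when the fingers have stopped.
- env.dwell(seconds).
- kin.inverse_kinematics(position, orientation): joint angles nearest the present ones, or None.
- env.get_state(): the state.
- camera(name): name is "side" or "top"; returns (picture, depth): 480x640x3 uint8, blue, green, red; 480x640 float32, m along the optical axis (not along the pixel's ray), 0 where there is no reading.
- calibration(name): a dict with "fx", "fy", "cx", "cy" (pixels), "rvec" (rotation vector, rad) and "tvec" (3), from world to camera coordinates, as OpenCV has them. Camera axes: x right, y down, z forward; pixel columns grow to the right and rows downward; lengths in m; the calibration is good to about 2 mm. A picture is of the moment at which its call begins. calibration takes no time and is no camera call.
A pose or a line that the arm cannot do raises env.PlanningError and nothing moves.
- job.job_done(): hands the job in; it is judged then, once.
The state is a dict: "time": time; "qpos": joint angles; "joint_velocities": joint speeds; "joint_torque": joint torques, N m; "tcp_pos": TCP position; "orientation": TCP orientation; "force": force on the tool from outside, world axes, zero at the start; "torque": the same for the moment, N m; "opening": finger opening in m; "gripper_force": force on a finger pad.
Only numpy, scipy, OpenCV 4.12 (cv2) and the standard library are available. Lean on these libraries where they do the work, as an engineer would, in place of code of your own. Each camera call takes 0.05 s, during which the arm holds its last target. There are 200 camera calls.

## Working session

There is one attempt and no reset: what is moved stays moved. The work goes in short steps, each a Python script; the robot and the scene stay as the last script left them, time stands still between calls to the robot, and variables do not carry over. Pictures are saved under pics/ and viewed, at most 10 in all, crops included, and the job is handed in when it is done.

```bash
mkdir -p pics; ls; python3 - <<'E'
from cell import env,camera,calibration
import cv2,numpy as np
for n in("side","top"):
    p,d=camera(n);cv2.imwrite(f"pics/{n}0.png",p);np.save(f"pics/{n}0.npy",d)
    c=calibration(n);R=cv2.Rodrigues(np.array(c["rvec"],float))[0];print(n,c,-R.T@np.array(c["tvec"]).ravel(), R[2])
print(env.get_state()["time"],env.nose_length)
E
```

```text
pics
side {'fx': 433.26992827220994, 'fy': 433.26992827220994, 'cx': 324.2627976092049, 'cy': 240.98401012313255, 'rvec': array([ 0.47923086, -2.64480725,  1.32360034]), 'tvec': array([0.51759862, 0.15905105, 0.76963168])} [0.31357944 0.66860558 0.58324352] [ 0.2685644  -0.75264418 -0.60116545]
top {'fx': 472.3407162475975, 'fy': 472.3407162475975, 'cx': 322.55687859420414, 'cy': 237.7073239314057, 'rvec': array([ 2.12462307, -2.09799773,  0.21382587]), 'tvec': array([-0.01417939,  0.57871448,  0.97225935])} [ 0.36810526 -0.01215905  1.0699301 ] [ 0.20421227  0.005115   -0.97891327]
0.1 0.0726
```

View pics/top0.png

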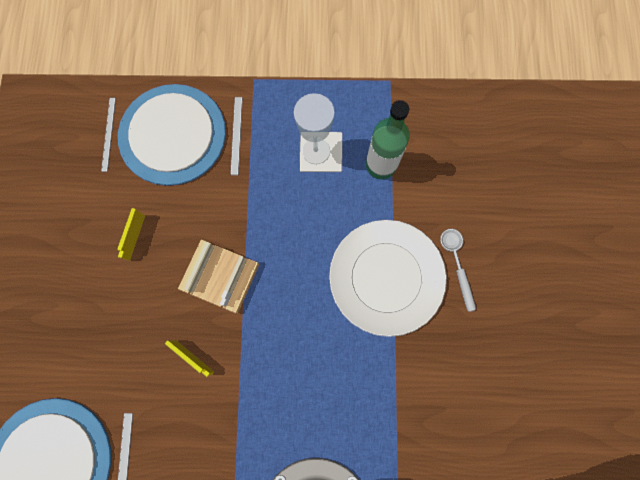

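View pics/side0.png

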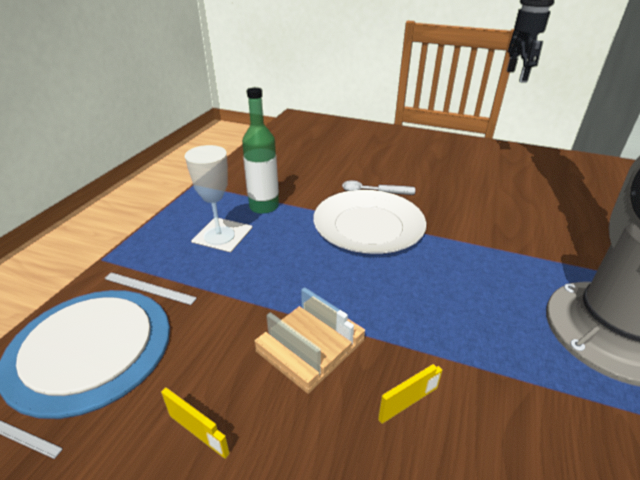

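The top view shows the rack near (219,276), the dinner plate near (388,278), the spoon at (460,270), the glass at (316,140) and the bottle at (388,150). Two yellow look-alikes are at (131,233) and (190,358). In the side view the frosted end seems to be on the far plate, near (345,325), so I'll zoom in there.

```bash
cat > h.py <<'E'
import cv2,numpy as np
from cell import calibration
def cam(n):
    c=calibration(n);R=cv2.Rodrigues(np.array(c["rvec"],float))[0];t=np.array(c["tvec"],float).ravel()
    return c,R,t
def ray(n,uv,z):
    c,R,t=cam(n);o=-R.T@t;d=R.T@np.array([(uv[0]-c["cx"])/c["fx"],(uv[1]-c["cy"])/c["fy"],1.])
    return o+d*(z-o[2])/d[2]
def proj(n,P):
    c,R,t=cam(n);q=(np.atleast_2d(P)@R.T)+t
    return np.c_[q[:,0]/q[:,2]*c["fx"]+c["cx"],q[:,1]/q[:,2]*c["fy"]+c["cy"]]
E
python3 - <<'E'
from h import *
t=cv2.imread("pics/top0.png");s=cv2.imread("pics/side0.png")
a=cv2.resize(t[230:325,170:270],None,fx=4,fy=4,interpolation=cv2.INTER_CUBIC)
b=cv2.resize(s[280:395,245:375],(400,354),interpolation=cv2.INTER_CUBIC)
o=np.zeros((380,800,3),np.uint8);o[:,:400]=a;o[:354,400:]=b;cv2.imwrite("pics/crop1.png",o)
# rack top: wood mask (light orange) largest contour near
def blob(m,p):
    n,l,st,ce=cv2.connectedComponentsWithStats(m.astype(np.uint8));i=l[p[1],p[0]];return l==i,st[i]
hsv=cv2.cvtColor(t,cv2.COLOR_BGR2HSV)
print(hsv[276,219],hsv[278,388],hsv[300,225],hsv[260,150+100])
m=(hsv[...,2]>135)&~((hsv[...,1]>200))
mm=np.zeros_like(m);mm[230:325,170:270]=m[230:325,170:270]
cs,_=cv2.findContours(mm.astype(np.uint8),0,2);c=max(cs,key=cv2.contourArea)
box=cv2.boxPoints(cv2.minAreaRect(c));print("rack box px",box)
for p in box: print(ray("top",p,.028))
w=(hsv[...,1]<40)&(hsv[...,2]>150);b_,st=blob(w,(388,278));
cs,_=cv2.findContours(b_.astype(np.uint8),0,2);c=max(cs,key=cv2.contourArea)
P=np.array([ray("top",p[0],.024)[:2] for p in c],np.float32)
print("plate",cv2.minEnclosingCircle(P),cv2.fitEllipse(P))
E
```

```text
[ 17  99 206] [ 30   9 219] [  0   0 175] [ 16 113 172]
rack box px [[189.99997 230.     ]
 [268.99997 230.     ]
 [268.99997 324.     ]
 [189.99997 324.     ]]
[0.59957538 0.29343654 0.028     ]
[0.60177461 0.11463904 0.028     ]
[0.39264384 0.10709962 0.028     ]
[0.39044518 0.27873697 0.028     ]
plate ((0.5006759166717529, -0.15173651278018951), 0.130222350358963) ((0.500697910785675, -0.15164995193481445), (0.25698044896125793, 0.25794118642807007), 92.89146423339844)
```

View pics/crop1.png

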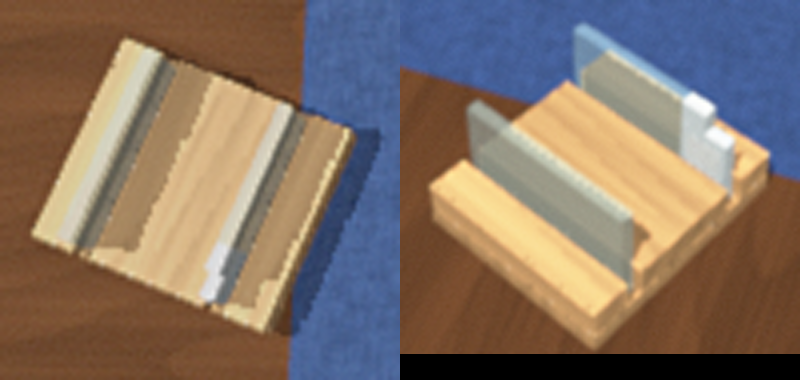

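The crop settles it. The name plate is in the right-hand groove, with its frosted, notched end toward the robot. The side camera sees the notch at top right, so the label faces +y. The dinner plate centre is (0.501,-0.152), with a radius of 130 mm as expected. Next I'll fit the name plate's top edge.

```bash
python3 - <<'E'
from h import *
t=cv2.imread("pics/top0.png")
hsv=cv2.cvtColor(t,cv2.COLOR_BGR2HSV)
m=(hsv[...,1]<70)&(hsv[...,2]>160)
for r in range(252,310,3):
    u=np.where(m[r,215:250])[0]+215;print(r,u.tolist())
# rack corners read from crop (top face z=.028)
C=np.array([ray("top",p,.028)[:2] for p in [(201.3,239.7),(258.5,262.5),(236.5,313),(178,289)]])
print(C,[np.linalg.norm(C[i]-C[i-1]) for i in range(4)],C.mean(0))
print(ray("top",(240.8,256.5),.07),ray("top",(223.5,298.5),.07),ray("top",(222.5,304.5),.056))
E
```

```text
252 []
255 []
258 [238, 239, 240, 241, 242]
261 [237, 238, 239, 240]
264 [236, 237, 238, 239]
267 [234, 235, 236, 237, 238]
270 [233, 234, 235, 236]
273 [232, 233, 234, 235]
276 [230, 231, 232, 233, 234]
279 [229, 230, 231, 232]
282 [228, 229, 230, 231]
285 [226, 227, 228, 229, 230]
288 [225, 226, 227, 228]
291 [223, 224, 225, 226, 227]
294 [222, 223, 224, 225, 226]
297 [221, 222, 223, 224]
300 [221, 222, 223, 224, 225]
303 [219, 220, 221, 222, 223]
306 []
309 []
[[0.57750612 0.26638844]
 [0.52723279 0.13537979]
 [0.41534345 0.17887571]
 [0.46599254 0.31054962]] [np.float64(0.11993951962491858), np.float64(0.14032346231065082), np.float64(0.12004632457351326), np.float64(0.14107922798314315)] [0.49651873 0.22279839]
[0.53334778 0.16795007 0.07      ] [0.44327967 0.20009158 0.07      ] [0.43159253 0.2044865  0.056     ]
```

```bash
cat > geo.py <<'E'
from h import *
t=cv2.imread("pics/top0.png");hsv=cv2.cvtColor(t,cv2.COLOR_BGR2HSV)
m=(hsv[...,1]<70)&(hsv[...,2]>160)
P=np.array([ray("top",(np.where(m[r,215:250])[0].mean()+215,r),.07)[:2] for r in range(258,296)],np.float32)
vx,vy,x0,y0=cv2.fitLine(P,cv2.DIST_L2,0,.01,.01).ravel()
f=np.array([vx,vy])*(-1 if vx>0 else 1)
rows=np.where(m[252:300,215:250].any(1))[0]
far=ray("top",(240.8,256.5),.07)[:2];o=np.array([x0,y0])
org=o+f*(f@(far-o)+.055)
f=np.r_[f,0];n=np.cross(f,[0,0,1]);Z=np.array([0,0,1.])
org=np.r_[org,.010]
E
cat > plan.py <<'E'
from geo import *
from scipy.spatial.transform import Rotation as Ro
from cell import kin,env
PC=np.array([.5007,-.1517]); YG=-.008; ZG=.046   # grasp in name-plate frame (z from lower edge)
def quat(B): 
    q=Ro.from_matrix(B).as_quat();return q[[3,0,1,2]]
def tool(Rp,s): # Rp columns: plate x,y,z in world; tool z=-plate z, tool y=s*plate x
    y=s*Rp[:,0];z=-Rp[:,2];return np.c_[np.cross(y,z),y,z]
Rp0=np.c_[n,f,Z]
g0=org+YG*f+ZG*Z
def goal(psi,tilt,h=.15,drop=0):
    # yaw about z by psi, then tilt so that +x(label) goes up, about plate y
    Rp=Rp0@np.eye(3);Rp=Ro.from_rotvec([0,0,psi]).as_matrix()@Rp
    Rp=Ro.from_rotvec(-tilt*Rp[:,1]).as_matrix()@Rp
    fr=np.r_[PC,h]; g=fr+Rp@np.array([0,YG-.04,ZG-.025]);return Rp,g
E
python3 - <<'E'
from plan import *
print("org",org,"f",f,"n",n,"frame groove est",np.array([.4965,.2228])-.04*n[:2])
for s in(1,-1):
    T=tool(Rp0,s);q=kin.inverse_kinematics(g0-.054*T[:,2],quat(T));print(s,"grasp",None if q is None else np.round(q,2))
    for deg in range(-150,31,15):
        Rp,g=goal(np.radians(deg),np.radians(60));T=tool(Rp,s);q=kin.inverse_kinematics(g-.054*T[:,2],quat(T))
        print(deg,None if q is None else np.round(q,2),np.round(T[:,2],2), "label z",round(Rp[2,0],2))
E
```

```text
org [0.48223021 0.18824776 0.01      ] f [-0.92963797  0.36847422  0.        ] n [ 0.36847422  0.92963797 -0.        ] frame groove est [0.48176103 0.18561448]
1 grasp [ 0.14  0.64 -0.79  2.02  0.67  0.76  0.13]
-150 [ 0.39  0.76 -1.02  2.23  1.34  1.76 -2.9 ] [ 0.13 -0.86 -0.5 ] label z 0.87
-135 None [ 0.34 -0.79 -0.5 ] label z 0.87
-120 None [ 0.54 -0.68 -0.5 ] label z 0.87
-105 None [ 0.7  -0.52 -0.5 ] label z 0.87
-90 None [ 0.81 -0.32 -0.5 ] label z 0.87
-75 None [ 0.86 -0.1  -0.5 ] label z 0.87
-60 None [ 0.86  0.13 -0.5 ] label z 0.87
-45 [-0.07  0.86  1.05  2.39  4.36  1.65  2.67] [ 0.79  0.34 -0.5 ] label z 0.87
-30 [ 1.38  0.7  -0.8   2.13 -1.14  0.62  2.43] [ 0.68  0.54 -0.5 ] label z 0.87
-15 [ 1.34  0.79 -0.82  1.96 -0.75  0.79  2.21] [ 0.52  0.7  -0.5 ] label z 0.87
0 [ 1.23  0.84 -0.78  1.8  -0.55  1.01  2.15] [ 0.32  0.81 -0.5 ] label z 0.87
15 [ 1.13  0.91 -0.78  1.65 -0.4   1.21  2.13] [ 0.1   0.86 -0.5 ] label z 0.87
30 [ 1.03  0.98 -0.8   1.51 -0.26  1.41  2.14] [-0.13  0.86 -0.5 ] label z 0.87
-1 grasp [-0.15  0.54 -0.42  2.04  0.36  0.63 -2.75]
-150 [-0.15  0.53 -0.34  2.27  1.18  1.33  0.31] [ 0.13 -0.86 -0.5 ] label z 0.87
-135 None [ 0.34 -0.79 -0.5 ] label z 0.87
-120 None [ 0.54 -0.68 -0.5 ] label z 0.87
-105 None [ 0.7  -0.52 -0.5 ] label z 0.87
-90 None [ 0.81 -0.32 -0.5 ] label z 0.87
-75 None [ 0.86 -0.1  -0.5 ] label z 0.87
-60 None [ 0.86  0.13 -0.5 ] label z 0.87
-45 [-0.07  0.86  1.05  2.39  4.36  1.65 -0.47] [ 0.79  0.34 -0.5 ] label z 0.87
-30 [ 1.51  0.79 -0.97  2.13 -0.95  0.51 -0.86] [ 0.68  0.54 -0.5 ] label z 0.87
-15 [ 0.89  0.63 -0.22  1.99 -1.14  1.06 -0.62] [ 0.52  0.7  -0.5 ] label z 0.87
0 [ 0.81  0.7  -0.18  1.83 -0.95  1.23 -0.67] [ 0.32  0.81 -0.5 ] label z 0.87
15 [ 0.73  0.77 -0.17  1.68 -0.79  1.39 -0.67] [ 0.1   0.86 -0.5 ] label z 0.87
30 [ 0.65  0.83 -0.17  1.54 -0.65  1.54 -0.64] [-0.13  0.86 -0.5 ] label z 0.87
```

The rack measures 120 x 140 mm, as it should. The plate's origin agrees with the groove estimate to about 2 mm, so I'll average the two. Next come the approach, the grasp and the lift.

```bash
sed -i 's/^org=np.r_\[org,.010\]/org=np.r_[(org+np.array([.4818,.1856]))\/2,.010]/' geo.py
python3 - <<'E'
from plan import *
from cell import camera
T=tool(Rp0,-1);q=quat(T)
print("bottle,glass base approx",ray("top",(383,178),0),ray("top",(316,155),0))
env.grip(.045,f_grip=50)
w=np.array([.40,-.22,.33])
env.reach(w,quat(tool(Ro.from_rotvec([0,0,-.5]).as_matrix()@Rp0,-1)))
p=g0-.054*T[:,2]
env.reach(p+[0,0,.12],q)
s=env.get_state();print(s["time"],s["qpos"],s["tcp_pos"])
a,_=camera("top");b,_=camera("side")
a=a[150:350,150:350];b=b[180:400,200:440]
o=np.zeros((400,800,3),np.uint8);o[:,:400]=cv2.resize(a,(400,400));o[:366,400:]=cv2.resize(b,(400,366));cv2.imwrite("pics/app.png",o)
E
```

```text
bottle,glass base approx [ 0.73797517 -0.14829566  0.        ] [0.79401832 0.01179083 0.        ]
3.8833 [-0.09394067  0.35497904 -0.46216254  1.96432935  0.20605631  0.86757851
 -2.61639279] [0.49007643 0.18219911 0.23015042]
```

View pics/app.png

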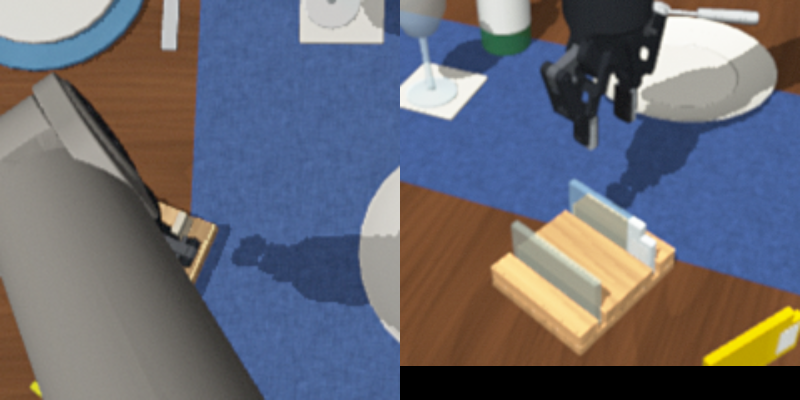

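The gripper is above the clear part of the name plate, fingers straddling it, and everything is undisturbed. I'll descend and grip.

```bash
python3 - <<'E'
from plan import *
from cell import camera
T=tool(Rp0,-1);p=g0-.054*T[:,2]
print("touched",env.movel(p,.1,stop_force=8))
env.grip(0.0,f_grip=50)
s=env.get_state();print(s["time"],s["tcp_pos"],s["opening"],s["gripper_force"],s["force"])
if .005<s["opening"]<.011:
    env.movel(p+[0,0,.15],.1);env.dwell(.2)
    s=env.get_state();print(s["time"],s["opening"],s["gripper_force"],s["force"])
a,_=camera("side");cv2.imwrite("pics/lift.png",cv2.resize(a[120:400,200:480],(560,560)))
E
```

```text
touched False
5.75 [0.48973343 0.18412298 0.11041063] 0.0070320244572814146 49.47446644306183 [-2.03809467  0.20585112  3.48537617]
7.6 0.007335831282689382 48.8143390417099 [ 0.68608436 -0.2436342  -1.94995845]
```

View pics/lift.png

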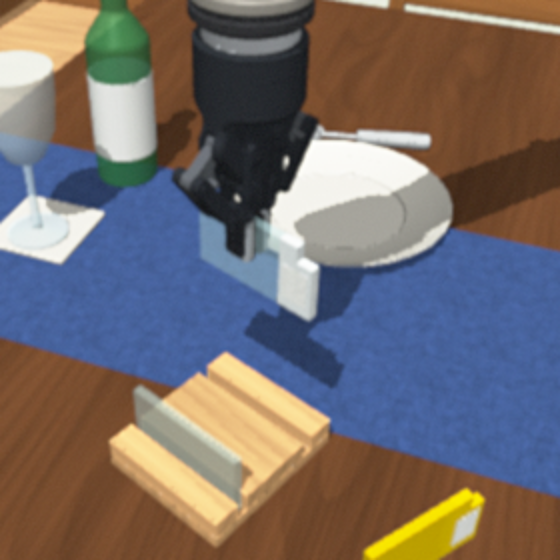

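The plate is held level by its clear part at the right thickness, and the spare is still in the rack. Now I'll carry and tilt it.

```bash
python3 - <<'E'
from plan import *
from cell import camera
Rp,g=goal(0,np.radians(62),.15);T=tool(Rp,-1);p=g-.054*T[:,2]
try: env.movel(p,.1,rot=quat(T)); print("line")
except env.PlanningError as e:
    print(e); env.reach(p,quat(T))
env.dwell(.3)
s=env.get_state();print(s["time"],s["tcp_pos"],p,s["orientation"],quat(T),s["opening"],s["force"],np.round(s["qpos"],2))
a,_=camera("top");b,_=camera("side");cv2.imwrite("pics/topf.png",a);cv2.imwrite("pics/sidef.png",b)
o=np.zeros((400,800,3),np.uint8);o[:,:400]=cv2.resize(a[180:380,260:460],(400,400));o[:,400:]=cv2.resize(b[80:320,240:480],(400,400));cv2.imwrite("pics/fin.png",o)
fr=np.r_[PC,.15];print("frosted px top/side",proj("top",fr),proj("side",fr))
E
```

```text
line
12.325 [ 0.52092495 -0.23091894  0.18521013] [ 0.52092187 -0.23094838  0.18521037] [-0.5058936   0.84195817 -0.16077471  0.09658991] [-0.50589718  0.84195429 -0.16077547  0.09660365] 0.007232519655561423 [ 0.1468659   1.09950285 -1.44921151] [ 1.22  0.85 -0.76  1.8  -0.59  1.03 -0.95]
frosted px top/side [[395.72027263 268.18213957]] [[371.82973929 168.87719654]]
```

View pics/fin.png

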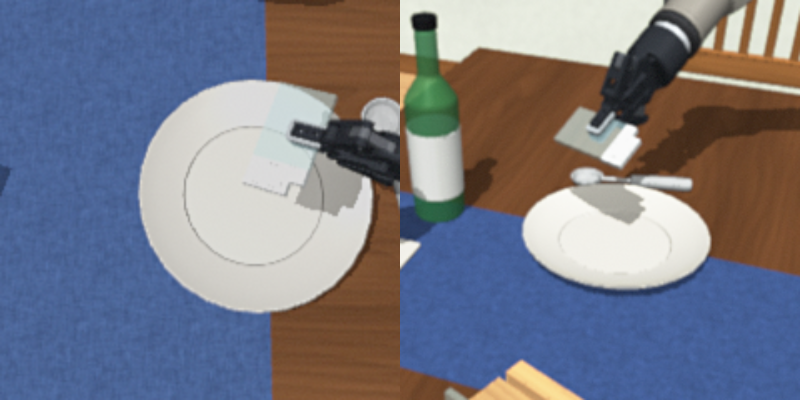

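From above, the frosted end sits at about pixel (395,267), against a predicted (396,268). The notch reads as top right, so the label face is up. The tableware hasn't moved.

```bash
python3 -c "
from cell import job
print(job.job_done())"
```

```text
the job is handed in; nothing more can be done
None
```

I handed the job in at about 12.5 s: the gripper is holding the name plate by its clear part, with its frosted end over the middle of the dinner plate at about 15 cm and the label face tipped 62° upward; the other glass plate is still in the rack, and the tableware in view is undisturbed.

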